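Hold the reference cell in the light path

ROBOT

A 6-joint arm with a two-finger parallel gripper is mounted at the origin on the work surface. World frame = base frame: x ahead of the robot, y to its left, z up, the work surface at z = 0. Lengths are in m, angles in degrees, forces in N, time in s.
With the tool pointing down it reaches from about 0.275 to 1 m from the base axis. Payload 8.4 kg.
Tool frame: the origin (TCP) lies at the very end of the fingers, on their centre line; the grasp point (between the pads) lies behind it (grasp_offset is the z of the grasp point in the tool frame, in m); z points along the fingers, y is the line along which they close (so a half turn about z gives the same grasp; the last joint's range is limited). The gripper opens to 85 mm and grips with 20 to 120 N. Pads are 22 mm wide; open, the fingers measure 114 mm over their backs; the gripper's body (76 mm by 85 mm) begins 54 mm behind the grasp point. The pads swing forward as they close: fully open they stand 13 mm farther back than shut.
Start: joints at [67.414, 20.225, 93.587, -0, 66.188, -0.138], TCP at [0.239, 0.578, 0.231] pointing down, gripper open.
Joint ranges: [-150.9, 150.9], [-52.94, 120.26], [3.33, 152.33], [-74.26, 254.26], [0, 154.13], [-172.89, 172.89]. Speed limits (degrees/s): [127.2, 127.2, 159.86, 180, 180, 180].

INTERFACE

Orientations are given as [roll, pitch, yaw] about the fixed x, y, z axes, in that order (R = Rz(yaw) Ry(pitch) Rx(roll)).
In Python, from cell import get_state, snapshot, camera_info, close_job, masks_of, spot_point, grasp_offset gives the robot as it stands.
- The arm moves only by the tool servo_tool, never from a script. Its argument "moves" is a list of rows, each a list of 3 entries, a list of its own where there are three numbers: the finger opening in cm, from 0 to 8.54, then the shift along the tool's x, y, z in parts of the range, where 1.0 means 60 cm, then the turn about the tool's z in shares of 2 rad (1.0 is 2 rad). A call has exactly 8 rows; each row is the pose to reach, as a shift and turn from the pose commanded when the call began, along the tool's axes at that moment; what a row does not reach only later rows make up. A row lasts 1/8 s, in which the tool goes at most 62.5 mm and 10.7 degrees, less where a joint would pass 70% of its speed; a pose out of reach is approached as far as the arm can. Shift and turn numbers lie between -1 and 1, and a call with a number outside is refused. A call with a gripper value outside its range is refused whole. The fingers move at their own pace and stop on an object; "grip_force" is the grip in N (left out, the last holds). Time passes only in rows, so rows that repeat a pose let the fingers close, or fill a call up. It gives the time, the measured TCP pose, the force, the opening and the grip force at its end, in the units of the state.
- get_state(): the state, without advancing time (a new reading comes with each control period).
- snapshot(name): name is "scene" or "top" or "wrist"; returns (picture, depth): 400x640x3 uint8, red, green, blue; 400x640 float32, m along the optical axis (not along the pixel's ray), 0 where there is no reading.
- camera_info(name): a dict with "fx", "fy", "cx", "cy" (pixels), "dist" ([k1, k2, p1, p2, k3] as OpenCV has them; the pictures are not rectified), "camera_from_world" (4x4, takes a point from world to camera coordinates). Camera axes: x right, y down, z forward; pixel columns grow to the right and rows downward; lengths in m; the calibration is good to about 2 mm. A picture is of the moment at which its call begins: read the wrist's pose just before it. camera_info takes no time and is no camera call; for the wrist camera it gives the pose at the moment of the call.
- close_job(): hands the job in; it is judged then, once.
Trained networks look in the newest picture that a camera, given by its name, has taken for a name from the list of things; names that differ only in an ending like _2 or _b are one class to them, and where a whole thing is asked for, a point or a joint stands for the part that bears it (a point fixed in the world has none). Each returns a list of dicts, best first, with "score" (0 to 1); they miss things now and then, are a little off and sometimes report something else, mostly with a low value. They report only what shows in the picture. A call takes as long as a camera call. They do not tell look-alikes from the thing itself.
- masks_of(camera, name): "region" (400x640 bool, what is visible of it) and "bbox" ([left, top, width, height] in pixels, round what is visible of it).
- spot_point(camera, name): "point" ([column, row] in pixels: a listed point, or the origin of a listed thing).
The state is a dict: "time": time; "q": joint angles; "joint_velocities": joint speeds; "joint_torque": joint torques, N m; "position": TCP position; "eef_rot": TCP orientation; "ft_force": force on the tool from outside, world axes, zero at the start; "wrist_torque": the same for the moment, N m; "width": finger opening in m; "grasp_force": force on a finger pad.
Only numpy, scipy, OpenCV 4.12 (cv2) and the standard library are available. Lean on these libraries where they do the work, as an engineer would, in place of code of your own. Each camera call takes 0.05 s, during which the arm holds its last target. There are 200 camera calls.

TASK

First slide the sensor on its metal plate across the bench, keeping it flat on the bench, squarely onto the red painted outline so that it faces the lamp, and let go of it. Then take the amber glass cell out of the rack, touching it with the fingers only on its two frosted sides and never on its clear end windows, and hold it still and upright in the light path: over the yellow cross mark, its middle level with the lamp's lens, its clear windows facing the lamp and the sensor. Finish while still holding it there, clear of everything else, and leave the green cell and the two bottles where they are.

Things in the scene. Friction and masses are not known exactly. Their poses are not given: they have to be found in the camera images.
- light_path: fixed. Blue lamp box 110 mm high, 80 mm wide; yellow line painted on the bench from its lens, with a yellow cross mark; red painted outline (inside 100 x 90 mm) at the line's end. Origin on the bench at the cross mark; x along the light, lamp to red outline; z up. Lens (dark tube 38 mm across) ends at x = -80 mm, centre 75 mm high; lamp box begins at x = -100 mm. Paint is flush with the bench
- beam_point (a point): point on the light's axis straight above the cross mark, 75 mm above the bench: where the middle of the amber cell is to be held
- square (a point): centre of the red outline, on the bench, 125 mm from the cross mark along the light path's +x
- sensor: loose. Pale metal plate 100 (x) x 90 (y) x 12 mm thick with a black head, 44 (x) x 40 mm (y), centred 12 mm to +x of the plate's centre, top (green patch) 102 mm high. Origin: centre of plate underside, z up. Its round window, 75 mm high, looks along -x: facing the lamp, its x is along the light path's x. Starts turned up to 35 degrees from that. 0.35 to 0.65 kg; slides freely on the bench
- amber_cell: solid amber glass block, 46 long (x) x 20 wide (y) x 60 mm tall (z); origin: centre of its underside. The two long sides (20 mm apart across y) are frosted, dull white; the two narrow ends (+x and -x) are clear polished windows. 0.09 to 0.16 kg. Starts upright in either slot of the rack
- amber_mid (a point): middle of the amber cell, 30 mm above its underside
- rack: fixed white block, 80 (x) x 170 (y) x 22 mm high, origin at the centre of its underside. Two open-topped slots, 49 x 23 mm and 16 mm deep (floor 6 mm above the bench), centred 45 mm either side of its middle along y; a cell stands loosely in each, long axis along the rack's x, 44 mm of it showing above the rack
- green_cell: solid green glass block, 46 long (x) x 20 wide (y) x 60 mm tall (z); origin: centre of its underside. The two long sides (20 mm apart across y) are frosted, dull white; the two narrow ends (+x and -x) are clear polished windows. 0.09 to 0.16 kg. Starts upright in either slot of the rack; to be left alone
- brown_bottle: bystander: brown bottle with a blue cap, 60 mm across, 120 mm tall, origin at the centre of its underside; loose, to be left alone
- white_bottle: bystander: white bottle with a green cap, 56 mm across, 110 mm tall, origin at the centre of its underside; loose, to be left alone
Mind the look-alikes: they are no part of the job. Several things have the shape of the sensor; the one meant has the colours described above.

How it is judged:
By the outcome, as a careful person would: the job done as asked, in the order asked, and still so for the second after the job is handed in, while the arm keeps its last pose, push and grip.
It also fails if it takes over 51 s, if anything falls off the work surface, if the arm or the gripper's body presses on something with over 40 N, if the wrist force passes 120 N, or if a joint passes its speed limit or range.

## Working session

There is one attempt and no reset: what is moved stays moved. The work goes in short steps, Python scripts to look and compute and a tool call to move; the robot and the scene stay as the last step left them, time stands still between calls to the robot, and variables do not carry over. Pictures are saved under pics/ and viewed, at most 10 in all, crops included, and the job is handed in when it is done.

Besides the shell and the picture viewer there is one more tool, called after "Emit:" as name(argument=value, ...) on one line, values as JSON. servo_tool: Moves the arm, as the interface text tells. Its arguments: {"type":"object","properties":{"moves":{"type":"array"},"grip_force":{"type":"number"}},"required":["moves"]}

```bash
mkdir -p pics; ls
python3 - <<'E'
from cell import *
import cv2, numpy as np
s=get_state(); print(s['time'],s['position'],s['eef_rot'],grasp_offset,s['width'])
for c in ['top','scene']:
    im,d=snapshot(c); cv2.imwrite(f'pics/{c}0.png',im[...,::-1]); np.save(f'pics/{c}0d.npy',d)
    i=camera_info(c); print(c,i['fx'],np.linalg.inv(i['camera_from_world']).round(3).tolist())
    for n in ['sensor','amber_cell','green_cell','rack','light_path','brown_bottle','white_bottle']:
        print(n,[(round(m['score'],2),m['bbox']) for m in masks_of(c,n)][:3],[(round(m['score'],2),np.round(m['point'],1).tolist()) for m in spot_point(c,n)][:3])
    for n in ['beam_point','square','amber_mid']:
        print(n,[(round(m['score'],2),np.round(m['point'],1).tolist()) for m in spot_point(c,n)][:3])
print(get_state()['time'])
E
```

```text
pics
0.0 [0.2384562  0.57721504 0.23057141] [-1.79922152e+02 -3.82910626e-05  1.57553815e+02] -0.0187 0.08532245591423061
top 460.29656125472076 [[-0.049, -0.969, 0.243, 0.326], [-0.999, 0.047, -0.013, -0.09], [0.001, -0.243, -0.97, 1.349], [0.0, 0.0, 0.0, 1.0]]
sensor [(0.98, [327.6, 242.9, 36.5, 37.2]), (0.95, [414.0, 214.3, 38.2, 40.5]), (0.82, [479.2, 218.0, 35.9, 34.7])] [(0.86, [338.6, 142.9]), (0.78, [494.6, 235.9]), (0.69, [341.8, 261.0])]
amber_cell [] [(0.63, [292.1, 262.2]), (0.37, [295.3, 264.2])]
green_cell [(0.69, [253.2, 259.4, 14.0, 16.8]), (0.44, [180.7, 182.2, 55.3, 41.1])] [(0.62, [260.8, 202.0]), (0.49, [261.1, 266.3])]
rack [(0.66, [250.7, 251.1, 55.9, 32.8])] [(0.66, [279.8, 263.3])]
light_path [(0.58, [183.4, 175.8, 141.4, 50.7])] [(0.78, [263.8, 199.9])]
brown_bottle [(0.98, [140.3, 244.9, 30.2, 24.3]), (0.7, [179.9, 181.7, 55.5, 42.1])] [(0.74, [392.4, 278.9]), (0.68, [158.3, 257.8]), (0.22, [378.5, 204.4])]
white_bottle [(0.87, [384.6, 269.5, 19.6, 18.9])] [(0.85, [392.3, 278.1])]
beam_point [(0.73, [258.5, 193.8]), (0.37, [277.9, 264.7])]
square [(0.88, [30
[... 290 characters left out ...]
]), (0.86, [200.9, 194.9, 40.3, 39.1])] [(0.89, [280.9, 233.4]), (0.88, [220.2, 218.3]), (0.72, [292.5, 174.6])]
amber_cell [(0.56, [327.3, 140.6, 16.0, 21.9])] [(0.52, [333.0, 158.3])]
green_cell [(0.5, [353.5, 134.6, 10.1, 17.2])] [(0.52, [335.2, 160.0]), (0.44, [358.1, 147.8]), (0.32, [247.9, 176.7])]
rack [(0.94, [316.6, 138.9, 56.3, 35.0])] [(0.61, [346.8, 158.6])]
light_path [(0.64, [405.7, 142.9, 49.9, 51.4])] [(0.98, [386.7, 194.4])]
brown_bottle [(0.6, [431.9, 101.7, 22.7, 33.3])] [(0.96, [439.9, 128.8])]
white_bottle [(0.89, [237.5, 149.2, 19.0, 33.6])] [(0.97, [250.0, 173.0])]
beam_point [(0.87, [395.2, 187.0])]
square [(0.9, [353.0, 213.1])]
amber_mid [(0.43, [336.1, 152.7])]
1.8
```

View pics/top0.png

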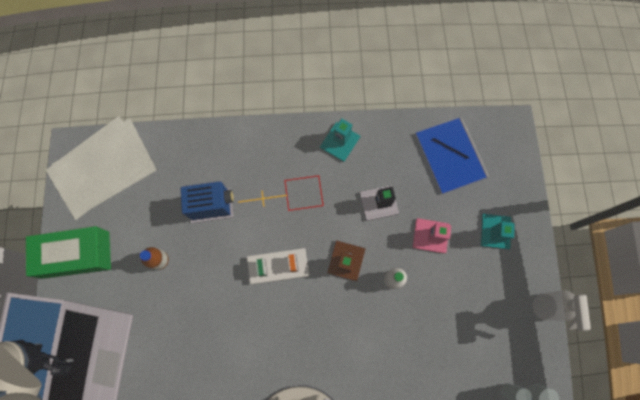

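View pics/scene0.png

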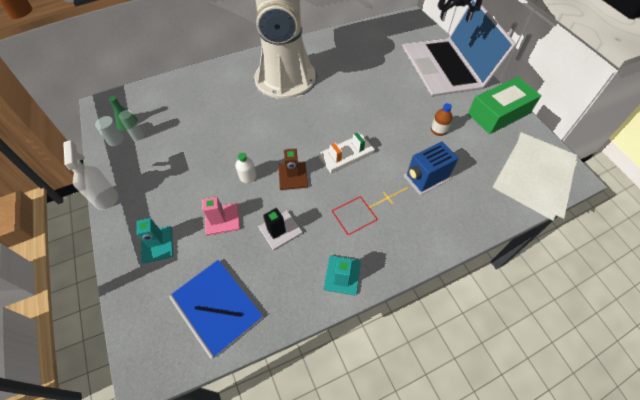

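Top view: pale plate with black head at (380,203), red outline at (303,192), cross (263,199), amber cell in the rack's right slot (293,263), green in its left slot (263,267). The scene view agrees (sensor at 280,228). Next I'll fit these by colour in both cameras.

```bash
cat > h.py <<'E'
import numpy as np, cv2
from cell import *
def ray(info,uv):
    K=np.array([[info['fx'],0,info['cx']],[0,info['fy'],info['cy']],[0,0,1]])
    p=cv2.undistortPoints(np.array(uv,float).reshape(-1,1,2),K,np.array(info['dist'],float)).reshape(-1,2)
    T=np.linalg.inv(info['camera_from_world'])
    return T[:3,3],np.c_[p,np.ones(len(p))]@T[:3,:3].T
def onplane(info,uv,z):
    o,d=ray(info,uv); return (o+d*((z-o[2])/d[:,2])[:,None])[:,:2]
def maskpts(info,m,z):
    v,u=np.nonzero(m); return onplane(info,np.c_[u,v],z)
def rect(P):
    r=cv2.minAreaRect((P*1000).astype(np.float32)); return np.round(r[0],1),np.round(r[1],1),round(r[2],1)
def big(m):
    n,l,s,_=cv2.connectedComponentsWithStats(m.astype(np.uint8),connectivity=8)
    return l==1+np.argmax(s[1:,4])
def hsv(im): return cv2.cvtColor(im,cv2.COLOR_RGB2HSV).astype(int)
def box(m,x0,y0,x1,y1):
    o=np.zeros_like(m); o[y0:y1,x0:x1]=m[y0:y1,x0:x1]; return o
E
python3 - <<'E'
from h import *
R={'top':dict(red=(280,170,330,215),yel=(232,185,290,210),plate=(355,180,405,225),gp=(370,185,405,210),rack=(240,240,315,290),am=(284,250,302,276),gr=(252,252,270,282)),
'scene':dict(red=(325,190,385,240),yel=(365,180,412,210),plate=(250,195,305,255),gp=(262,200,285,222),rack=(310,130,380,178),am=(322,138,346,166),gr=(350,130,372,152))}
for c in R:
    im=cv2.imread(f'pics/{c}0.png')[...,::-1].copy(); H=hsv(im); h,s,v=H[...,0],H[...,1],H[...,2]; i=camera_info(c); b=R[c]
    red=big(box(((h<8)|(h>170))&(s>90),*b['red'])); print(c,'red',rect(maskpts(i,red,0)))
    y=box((h>15)&(h<35)&(s>90),*b['yel']); P=maskpts(i,y,0)*1000; l=cv2.fitLine(P.astype(np.float32),cv2.DIST_HUBER,0,.01,.01).ravel()
    print('yel',l.round(3),np.degrees(np.arctan2(l[1],l[0])).round(2),P.min(0),P.max(0))
    pl=big(box((v>150)&(s<50),*b['plate'])); print('plate',pl.sum(),rect(maskpts(i,pl,.012)))
    g=big(box((h>40)&(h<85)&(s>90),*b['gp'])); print('patch',g.sum(),rect(maskpts(i,g,.102)))
    rk=big(box((v>170)&(s<45),*b['rack'])); print('rack',rk.sum(),rect(maskpts(i,rk,.022)))
    for n,f in (('am',(h>5)&(h<25)&(s>110)),('gr',(h>40)&(h<90)&(s>90))):
        m=big(box(f,*b[n])); P=maskpts(i,m,.066); print(n,m.sum(),rect(P))
    cr={'top':im[160:300,230:410],'scene':im[120:260,240:420]}[c]
    cv2.imwrite(f'pics/c_{c}.png',cv2.resize(cr[...,::-1],None,fx=4,fy=4,interpolation=cv2.INTER_CUBIC))
E
```

```text
top red (array([684.8, -83.6]), array([30.1, 97.3]), 87.6)
yel [ 9.20000e-02 -9.96000e-01  6.71768e+02  8.70370e+01] -84.7 [650.29714956  16.66308211] [694.16674607 156.88061649]
plate 201 (array([ 610. , -269.7]), array([25. , 92.4]), 11.3)
patch 62 (array([ 640.6, -277. ]), array([22.6, 23.2]), 87.3)
rack 690 (array([464.3,  41.9]), array([ 76.7, 166.3]), 5.6)
am 81 (array([466. ,  -1.8]), array([43.8, 14.2]), 5.1)
gr 47 (array([457.5,  87.5]), array([40.2,  8.6]), 4.6)
scene red (array([682.9, -41.2]), array([ 98.4, 108.6]), 5.4)
yel [ 8.60000e-02 -9.96000e-01  6.71221e+02  8.36560e+01] -85.06 [647.87671872  15.14225421] [695.32854997 158.01221063]
plate 1585 (array([ 620.8, -263. ]), array([155.7, 198.2]), 65.6)
patch 76 (array([ 640.8, -277.4]), array([26.6, 24.9]), 6.1)
rack 667 (array([461. ,  32.8]), array([ 96.4, 180.3]), 8.3)
am 86 (array([485.6,  -6. ]), array([22.7, 74.2]), 80.8)
gr 62 (array([477.7,  83.1]), array([21.9, 73.8]), 75.9)
```

View pics/c_top.png

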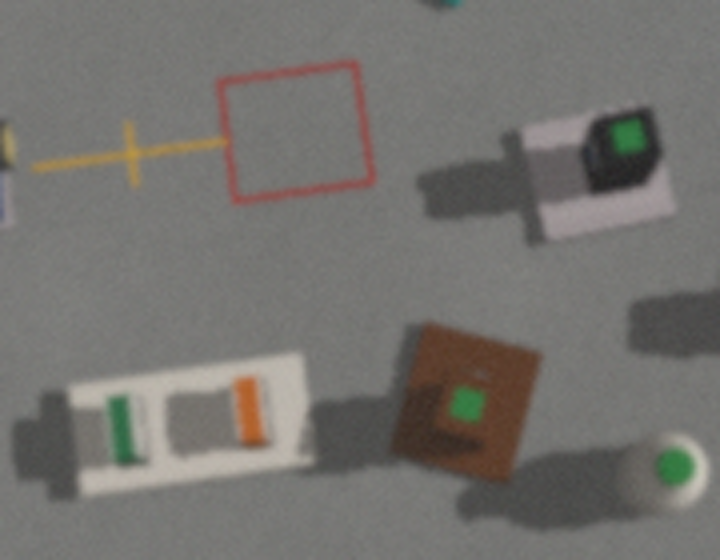

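Top crop: sensor plate corners at about (520,127), (547,240) and (675,212), with the head on the right, so it sits about 5° off the outline's direction. Outline corners are (220,80), (355,63), (373,183) and (237,202), cross at (132,155). Moving over the sensor.

Units first: shifts go in shares of 60 cm and turns go in shares of 2 rad. So -33.8 cm / 60 = -0.5633, -30.7 cm / 60 = -0.5117.

Emit:
servo_tool(moves=[[8.5,[-0.05,-0.045,0],0],[8.5,[-0.1233,-0.1117,0],0],[8.5,[-0.1967,-0.1783,0],0],[8.5,[-0.27,-0.245,0],0],[8.5,[-0.3433,-0.3117,0],0],[8.5,[-0.4167,-0.3783,0],0],[8.5,[-0.49,-0.445,0],0],[8.5,[-0.5633,-0.5117,0],0]])

```text
time: 2.8
position: [0.4345, 0.1631, 0.2316]
eef_rot: [180.0, 0.0, 157.6]
ft_force: [1.3, 0.5, 0.5]
width: 0.0846
grasp_force: 0.0
```

Scaled: -36 cm / 60 = -0.6, -32.9 cm / 60 = -0.5483, 1 rad / 2 = 0.5.

Emit:
servo_tool(moves=[[8.5,[-0.0733,-0.0667,0],0.065],[8.5,[-0.1467,-0.1333,0],0.13],[8.5,[-0.22,-0.2,0],0.195],[8.5,[-0.2933,-0.2667,0],0.26],[8.5,[-0.3667,-0.3417,0],0.325],[8.5,[-0.44,-0.4167,0],0.39],[8.5,[-0.5167,-0.4833,0],0.45],[8.5,[-0.6,-0.5483,0],0.5]])

```text
time: 3.8
position: [0.641, -0.278, 0.2314]
eef_rot: [180.0, 0.0, 100.0]
ft_force: [0.5, 0.1, 0.9]
width: 0.0853
grasp_force: 0.0
```

Run:
```python
from h import *
s=get_state(); print(s['time'],s['position'],s['eef_rot'],s['q'])
im,d=snapshot('wrist'); i=camera_info('wrist'); np.savez('pics/w1.npz',im=im,d=d,i=i)
print(np.linalg.inv(i['camera_from_world']).round(3).tolist(),i['fx'],i['dist'])
cv2.imwrite('pics/w1.png',im[...,::-1])
```

```text
3.8 [ 0.64101731 -0.27803695  0.23139924] [1.79984376e+02 2.78623022e-03 1.00022185e+02] [-2.35745688e+01  2.67552804e+01  8.36509787e+01  6.74878895e-03
  6.95791852e+01 -3.35991085e+01]
[[0.986, 0.159, 0.055, 0.63], [0.169, -0.933, -0.319, -0.203], [0.001, 0.323, -0.946, 0.373], [0.0, 0.0, 0.0, 1.0]] 292.2113764517558 [-0.03387577  0.          0.          0.          0.        ]
```

View pics/w1.png

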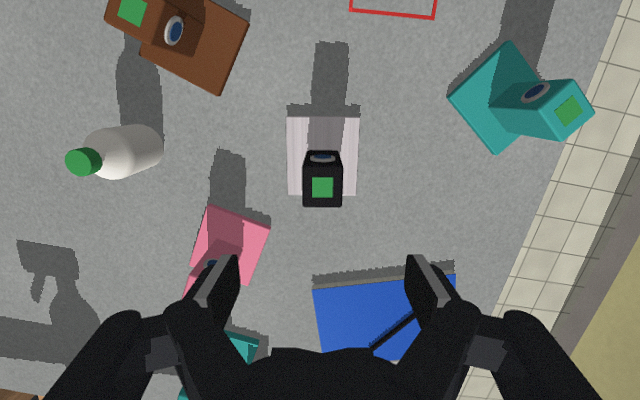

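The wrist view shows the black-headed sensor below, green patch at (322,187), plate edges x≈287..359, window facing up-image towards the outline's near edge at (350–437,15).

Run:
```python
from h import *
z=np.load('pics/w1.npz',allow_pickle=True); im=z['im']; i=z['i'].item(); H=hsv(im); h,s,v=[H[...,k] for k in range(3)]
g=big(box((h>40)&(h<85)&(s>90),300,170,345,205)); print('patch',g.sum(),rect(maskpts(i,g,.102)))
P=maskpts(i,g,.102)*1000; print(P.mean(0))
m=box((v>165)&(s<40),280,110,370,202)
print([v[150,290],s[150,290],v[150,340],v[190,280],v[150,270]])
for nm,cols in(('L',range(280,300)),('R',range(345,370))):
    pts=[]
    for r in range(125,190,2):
        row=cv2.GaussianBlur(im[...,0].astype(np.float32),(0,0),1)[r]
        gr=np.gradient(row); c=max(cols,key=lambda k:gr[k]*(1 if nm=='L' else -1)); pts.append((c,r))
    W=onplane(i,pts,.012)*1000; l=cv2.fitLine(W.astype(np.float32),cv2.DIST_HUBER,0,.01,.01).ravel()
    print(nm,l.round(3),np.degrees(np.arctan2(-abs(l[1]),-l[0]*np.sign(l[1]))))
red=((h<8)|(h>170))&(s>120); red=box(red,345,0,445,30); print(red.sum()); 
v_,u_=np.nonzero(red); k=v_>8; W=onplane(i,np.c_[u_,v_],0)*1000
print(rect(W/1000), W[(u_>355)&(u_<430)].mean(0))
k=(u_>356)&(u_<430); l=cv2.fitLine(W[k].astype(np.float32),cv2.DIST_HUBER,0,.01,.01).ravel(); print('edge ang',np.degrees(np.arctan2(l[1],l[0])))
```

```text
patch 450 (array([ 644.6, -283. ]), array([20.5, 20.2]), 9.7)
[ 644.37041719 -282.91173054]
[np.int64(194), np.int64(8), np.int64(111), np.int64(148), np.int64(145)]
L [ 1.54000e-01 -9.88000e-01  5.98509e+02 -2.75998e+02] -81.15667
R [ 1.55000e-01 -9.88000e-01  6.85302e+02 -2.64260e+02] -81.08899
410
(array([692.2, -95.2]), array([97.6, 19. ]), 10.3) [694.24366524 -99.04161099]
edge ang 5.0887284
```

```bash
cat >> h.py <<'E'
def meas():
    s=get_state(); print(s['time'],s['position'].round(4),s['eef_rot'].round(2),s['joint_velocities'].round(1))
    i=camera_info('wrist'); im,d=snapshot('wrist'); H=hsv(im); h,sa,v=[H[...,k] for k in range(3)]
    g=big(box((h>40)&(h<85)&(sa>90),295,165,350,210)); P=maskpts(i,g,.102)*1000; print('patch',P.mean(0).round(1),rect(P/1000))
    red=box(((h<8)|(h>170))&(sa>120),345,0,445,35); v_,u_=np.nonzero(red); W=onplane(i,np.c_[u_,v_],0)*1000; k=(u_>356)&(u_<430)
    l=cv2.fitLine(W[k].astype(np.float32),cv2.DIST_HUBER,0,.01,.01).ravel(); print('red',W[k].mean(0).round(1),np.degrees(np.arctan2(l[1],l[0])),W.min(0),W.max(0))
    return i,im
E
python3 -c "
from h import *
meas()"
```

```text
3.85 [ 0.644  -0.2845  0.2309] [179.87   0.26  99.65] [ 2.4 -3.6  7.4  0.2 -1.2 -3.4]
patch [ 640.8 -275.9] (array([ 641., -276.]), array([21.3, 20.8]), 9.7)
red [691.7 -90.7] 5.452282 [639.19507576 -97.87866014] [736.24592697 -77.83409807]
```

Scaled: 18 cm / 60 = 0.3, 16.5 cm / 60 = 0.275.

Emit:
servo_tool(moves=[[8.5,[0,0,0.0333],0],[8.5,[0,0,0.0833],0],[8.5,[0,0,0.1333],0],[8.5,[0,0,0.1833],0],[8.5,[0,0,0.2333],0],[8.5,[0,0,0.275],0],[8.5,[0,0,0.3],0],[8.5,[0,0,0.3],0]])

```text
time: 4.9
position: [0.6393, -0.2747, 0.0499]
eef_rot: [-179.9, -0.1, 100.3]
ft_force: [0.2, -0.0, 0.0]
width: 0.0853
grasp_force: 0.0
```

Emit:
servo_tool(moves=[[7,[0,0,0],0],[6,[0,0,0],0],[5,[0,0,0],0],[4.5,[0,0,0],0],[4,[0,0,0],0],[3.5,[0,0,0],0],[3.5,[0,0,0],0],[3.5,[0,0,0],0]], grip_force=30)

```text
time: 5.9
position: [0.6408, -0.2761, 0.0517]
eef_rot: [180.0, 0.0, 100.3]
ft_force: [-0.7, 1.1, 5.6]
width: 0.0396
grasp_force: 31.5
```

Run:
```python
from h import *
s=get_state(); print(s['time'],s['position'].round(4),s['eef_rot'].round(2),s['joint_velocities'].round(1),s['width'],s['grasp_force'],s['ft_force'])
# outline/line fits from static cameras
for c,b in (('top',(280,170,330,215)),('scene',(325,190,385,240))):
    i=camera_info(c); im,_=snapshot(c); cv2.imwrite(f'pics/{c}1.png',im[...,::-1]); H=hsv(im); h,sa=H[...,0],H[...,1]
    im0=cv2.imread(f'pics/{c}0.png')[...,::-1].copy(); H=hsv(im0); h,sa=H[...,0],H[...,1]
    red=box(((h<10)|(h>165))&(sa>60),*b); P=maskpts(i,red,0)*1000; print(c,red.sum(),rect(P/1000))
    # fit: centre+yaw of 101x91 rect outline by least squares
    from scipy.optimize import least_squares
    def f(p):
        a=p[2]; q=(P-p[:2])@np.array([[np.cos(a),-np.sin(a)],[np.sin(a),np.cos(a)]])
        hx,hy=p[3],p[4]; return np.minimum(abs(abs(q[:,0])-hx)+np.maximum(abs(q[:,1])-hy,0),abs(abs(q[:,1])-hy)+np.maximum(abs(q[:,0])-hx,0))
    r=least_squares(f,[684,-43,np.radians(-85),51,46],loss='soft_l1'); print(r.x[:2].round(1),np.degrees(r.x[2]).round(2),(2*r.x[3:]).round(1),r.cost/len(P))
    y=box((h>15)&(h<35)&(sa>70),*((232,185,290,210) if c=='top' else (365,180,412,210))); Y=maskpts(i,y,0)*1000
    # cross: points off the axis line
    d=np.array([np.cos(r.x[2]),np.sin(r.x[2])]); n=np.array([-d[1],d[0]]); t=(Y-r.x[:2])@d; o=(Y-r.x[:2])@n
    print('line off',np.median(o).round(2),'slope',np.degrees(np.polyfit(t,o,1)[0]).round(2),'cross t',t[abs(o-np.median(o))>5].mean(),'tmin',t.min())
    for k,nm in((0,'beam_point'),(1,'square')):
        p=spot_point(c,nm); 
        if p: print(nm,onplane(i,[p[0]['point']],.075 if k==0 else 0)*1000)
```

```text
5.9 [ 0.6408 -0.2761  0.0517] [1.7997e+02 3.0000e-02 1.0026e+02] [-0.  -0.  -0.1  0.  -0.1  0.1] 0.039646113516299826 31.502750515937805 [-0.68822393  1.14668361  5.64144553]
top 265 (array([683.7, -39.1]), array([100.3, 110.6]), 5.6)
[683.7 -39.3] -84.44 [104.3  94.3] 0.9937555731069847
line off 0.35 slope -2.43 cross t -138.43971212274093 tmin -217.5409683426942
beam_point [[669.31650493  83.81188249]]
square [[687.4406358  -37.97252084]]
scene 274 (array([682.8, -40.8]), array([101.1, 110.6]), 5.3)
[682.6 -41.2] -84.6 [103.8  94.4] 1.211846237461827
line off -0.08 slope -0.1 cross t -125.25735523757835 tmin -203.0598852797109
beam_point [[670.33303424  71.69510118]]
square [[679.86269438 -44.24644839]]
```

Scaled: 13.4 cm / 60 = 0.2233, 11.5 cm / 60 = 0.1917.

Emit:
servo_tool(moves=[[3.5,[0.01,0.0033,0],0],[3.5,[0.0333,0.0133,0],0],[3.5,[0.065,0.025,0],0],[3.5,[0.0967,0.0383,0],0],[3.5,[0.1283,0.05,0],0],[3.5,[0.16,0.0617,0],0],[3.5,[0.1917,0.075,0],0],[3.5,[0.2233,0.0867,0],0]])

```text
time: 7.2
position: [0.6682, -0.1349, 0.0517]
eef_rot: [180.0, 0.1, 100.3]
ft_force: [-0.4, -5.9, 4.7]
width: 0.0397
grasp_force: 31.2
```

Scaled: 7.9 cm / 60 = 0.1317, 7.5 cm / 60 = 0.125, 0.088 rad / 2 = 0.044.

Emit:
servo_tool(moves=[[3.5,[0.03,0.0117,0],0.01],[3.5,[0.06,0.0233,0],0.02],[3.5,[0.0867,0.0333,0],0.03],[3.5,[0.11,0.0433,0],0.0375],[3.5,[0.125,0.0492,0],0.0425],[3.5,[0.1317,0.0517,0],0.044],[3.5,[0.1317,0.0517,0],0.044],[3.5,[0.1317,0.0517,0],0.044]])

```text
time: 8.2
position: [0.6845, -0.0513, 0.0517]
eef_rot: [180.0, 0.0, 95.2]
ft_force: [0.2, -0.2, 6.4]
width: 0.0396
grasp_force: 31.2
```

Run:
```python
from h import *
s=get_state(); print(s['time'],s['position'].round(4),s['eef_rot'].round(2),s['joint_velocities'].round(1),s['width'],s['ft_force'])
i=camera_info('wrist'); im,_=snapshot('wrist'); np.savez('pics/w2.npz',im=im,i=i); cv2.imwrite('pics/w2.png',im[...,::-1])
```

```text
8.2 [ 0.6845 -0.0513  0.0517] [1.7996e+02 1.0000e-02 9.5230e+01] [-0.   0.  -0.1 -0.1  0.1  0.1] 0.0395866671602792 [ 0.15945907 -0.16787622  6.43022753]
```

View pics/w2.png

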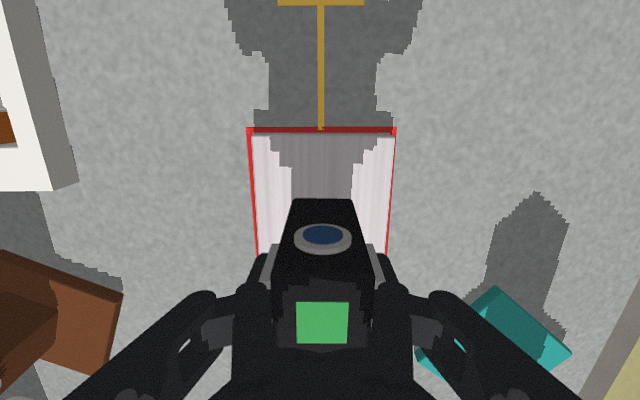

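The plate sits inside the red outline, with red showing on the left (250–258), right (388–395) and front (row 130). The window faces up along the yellow line at x=320. Checking it numerically.

Run:
```python
from h import *
z=np.load('pics/w2.npz',allow_pickle=True); im=z['im']; i=z['i'].item(); H=hsv(im); h,s,v=[H[...,k] for k in range(3)]
red=((h<8)|(h>170))&(s>110)
d=np.array([np.cos(np.radians(-84.8)),np.sin(np.radians(-84.8))]); n=np.array([-d[1],d[0]]); C=np.array([683.2,-40.3])
loc=lambda p,zz:(lambda q:np.c_[q@d,q@n])(onplane(i,p,zz)*1000-C)
L,Rr,l2,r2=[],[],[],[]
for r in range(145,225,4):
    a=np.nonzero(red[r,235:290])[0]+235; b=np.nonzero(red[r,360:405])[0]+360
    if len(a) and len(b): L.append((a[0]-.5,r)); l2.append((a[-1]+.5,r)); Rr.append((b[-1]+.5,r)); r2.append((b[0]-.5,r))
T,t2=[],[]
for c in range(262,385,4):
    if 305<c<335: continue
    a=np.nonzero(red[115:145,c])[0]+115; T.append((c,a[0]-.5)); t2.append((c,a[-1]+.5))
for nm,p,zz,k in(('red outer +-y a',L,0,1),('red outer b',Rr,0,1),('plate a',l2,.012,1),('plate b',r2,.012,1),('red outer front',T,0,0),('plate front',t2,.012,0)):
    q=loc(p,zz); f=np.polyfit(q[:,1-k],q[:,k],1); print(nm,np.median(q[:,k]).round(2),'ang',np.degrees(f[0]).round(2))
y=(h>15)&(h<35)&(s>110); y=box(y,270,0,370,128); vv,uu=np.nonzero(y); q=loc(np.c_[uu,vv],0); k=vv>12; f=np.polyfit(q[k,0],q[k,1],1)
print('line off',np.median(q[k,1]),np.degrees(f[0]),'cross bar', q[(abs(uu-320)>10)].mean(0), q[abs(uu-320)>10][:,0].max())
```

```text
red outer +-y a -49.3 ang 0.4
red outer b 48.81 ang 0.2
plate a -43.88 ang -0.82
plate b 44.91 ang -0.62
red outer front -54.66 ang -0.09
plate front -52.08 ang -0.09
line off -0.9192335453691491 0.3346637948311829 cross bar [-125.18629403   -1.26391684] -123.81243136070096
```

Scaled: -0.1 cm / 60 = -0.0017, -0.08 cm / 60 = -0.0013, -0.012 rad / 2 = -0.006.

Emit:
servo_tool(moves=[[3.5,[-0.0008,-0.0007,0],-0.003],[3.5,[-0.0017,-0.0013,0],-0.006],[3.5,[-0.0017,-0.0013,0],-0.006],[4.2,[-0.0017,-0.0013,0],-0.006],[5,[-0.0017,-0.0013,0],-0.006],[6,[-0.0017,-0.0013,0],-0.006],[8,[-0.0017,-0.0013,0],-0.006],[8.5,[-0.0017,-0.0013,0],-0.006]])

```text
time: 9.25
position: [0.6834, -0.0527, 0.0512]
eef_rot: [-180.0, -0.0, 95.9]
ft_force: [0.3, -1.1, 0.6]
width: 0.085
grasp_force: 0.0
```

Scaled: -18 cm / 60 = -0.3, -16 cm / 60 = -0.2667.

Emit:
servo_tool(moves=[[8.5,[0,0,0],0],[8.5,[0,0,-0.0167],0],[8.5,[0,0,-0.0667],0],[8.5,[0,0,-0.1333],0],[8.5,[0,0,-0.2],0],[8.5,[0,0,-0.2667],0],[8.5,[0,0,-0.3],0],[8.5,[0,0,-0.3],0]])

```text
time: 10.25
position: [0.6842, -0.0526, 0.2328]
eef_rot: [179.8, 0.0, 95.9]
ft_force: [-0.6, -0.2, -0.3]
width: 0.0848
grasp_force: 0.0
```

Run:
```python
from h import *
snapshot('top');snapshot('top')
s=get_state(); print(s['time'],s['position'].round(4),s['eef_rot'].round(2),s['joint_velocities'].round(1),s['width'])
i=camera_info('wrist'); im,_=snapshot('wrist'); np.savez('pics/w3.npz',im=im,i=i); cv2.imwrite('pics/w3.png',im[...,::-1])
```

```text
10.35 [ 0.6827 -0.0525  0.2298] [-1.7989e+02 -2.0000e-02  9.5910e+01] [ 0.   0.9  0.7  0.  -0.   0.1] 0.0847811164862962
```

View pics/w3.png

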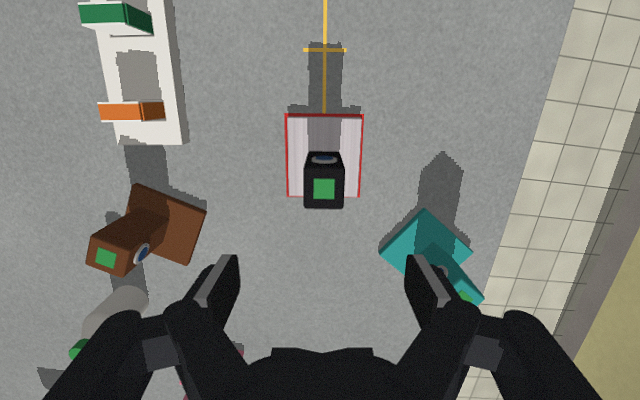

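The sensor is released and centred inside the red outline (285–363 × 114–197), facing the cross at (325,50). The amber cell's top is at about (115,111). Now measuring the fit and the amber cell.

Run:
```python
from h import *
z=np.load('pics/w3.npz',allow_pickle=True); im=z['im']; i=z['i'].item(); H=hsv(im); h,s,v=[H[...,k] for k in range(3)]
red=((h<8)|(h>170))&(s>90)
d=np.array([np.cos(np.radians(-84.6)),np.sin(np.radians(-84.6))]); n=np.array([-d[1],d[0]]); C=np.array([683.2,-40.3])
loc=lambda p,zz:(lambda q:np.c_[q@d,q@n])(onplane(i,p,zz)*1000-C)
def rep(nm,p,zz,k):
    q=loc(p,zz); f=np.polyfit(q[:,1-k],q[:,k],1); print(nm,np.median(q[:,k]).round(2),'ang',np.degrees(f[0]).round(2))
L,Rr,l2,r2=[],[],[],[]
for r in range(122,192,3):
    a=np.nonzero(red[r,275:300])[0]+275; b=np.nonzero(red[r,350:372])[0]+350
    if len(a) and len(b): L.append((a[0]-.5,r)); l2.append((a[-1]+.5,r)); Rr.append((b[-1]+.5,r)); r2.append((b[0]-.5,r))
T,t2,B,b2=[],[],[],[]
for c in range(292,358,3):
    a=np.nonzero(red[105:125,c])[0]+105; 
    if abs(c-324)>6 and len(a): T.append((c,a[0]-.5)); t2.append((c,a[-1]+.5))
    a=np.nonzero(red[185:205,c])[0]+185
    if len(a): B.append((c,a[-1]+.5)); b2.append((c,a[0]-.5))
for a in (('redL',L,0,1),('redR',Rr,0,1),('plL',l2,.012,1),('plR',r2,.012,1),('redF',T,0,0),('plF',t2,.012,0)): rep(*a)
if len(B)>5: rep('redB',B,0,0); rep('plB',b2,.012,0)
y=(h>15)&(h<35)&(s>110); y=box(y,295,0,360,108); vv,uu=np.nonzero(y); q=loc(np.c_[uu,vv],0); k=(vv>60)|(vv<40); f=np.polyfit(q[k,0],q[k,1],1)
print('line off',np.median(q[k,1]),np.degrees(f[0]),'cross', q[~k&(abs(uu-324)>6)].mean(0))
# amber from top + wrist
am=big(box((h>3)&(h<25)&(s>110),85,90,175,130)); print('amber top w', [rect(maskpts(i,am&(v>170),.066))], am.sum(),(am&(v>170)).sum())
rk=big(box((v>190)&(s<40),60,0,195,150)); 
masks=masks_of('wrist','amber_cell'); print([(m['score'],m['bbox']) for m in masks]); p=spot_point('wrist','amber_mid'); print([(q['score'],onplane(i,[q['point']],.036)*1000) for q in p])
```

```text
redL -49.83 ang -0.02
redR 48.43 ang -0.13
plL -44.97 ang -0.65
plR 44.21 ang -0.52
redF -54.86 ang 0.66
plF -51.39 ang -0.35
line off -0.5412513413831941 0.23671064083113122 cross [-125.9196276   -0.1582246]
amber top w [(array([469.7,  -1.9]), array([46.7, 15.8]), 6.3)] 1067 664
[(0.73, [94.7, 102.1, 72.6, 23.2])]
[(0.77, array([[470.09980728,  -2.07157827]]))]
```

Sensor is within about 0.5 mm and 0.6° of the outline. Moving over the amber cell.

Scaled: -20.8 cm / 60 = -0.3467, -10.7 cm / 60 = -0.1783, 1.29 rad / 2 = 0.645.

Emit:
servo_tool(moves=[[8,[0.0083,-0.025,0],0.05],[7,[0.025,-0.075,0],0.135],[6,[0.0433,-0.1267,0],0.22],[6,[0.0617,-0.1783,0],0.305],[6,[0.08,-0.23,0],0.39],[6,[0.0967,-0.2817,0],0.475],[6,[0.1133,-0.325,0],0.56],[6,[0.12,-0.3467,0],0.645]])

```text
time: 11.5
position: [0.4673, -0.0021, 0.2303]
eef_rot: [-180.0, 0.1, 21.7]
ft_force: [-0.3, 0.5, 0.4]
width: 0.0598
grasp_force: 0.0
```

Scaled: 0.287 rad / 2 = 0.1435.

Emit:
servo_tool(moves=[[6,[0,0,0],0.08],[6,[0,0,0],0.125],[6,[0,0,0],0.1435],[6,[0,0,0],0.1435],[6,[0,0,0],0.1435],[6,[0,0,0],0.1435],[6,[0,0,0],0.1435],[6,[0,0,0],0.1435]])

```text
time: 12.5
position: [0.4692, -0.0024, 0.2313]
eef_rot: [180.0, 0.0, 5.6]
ft_force: [-0.0, -0.6, 0.1]
width: 0.0599
grasp_force: 0.0
```

Run:
```python
from h import *
s=get_state(); print(s['time'],s['position'].round(4),s['eef_rot'].round(2),s['joint_velocities'].round(1),s['width'])
i=camera_info('wrist'); im,_=snapshot('wrist'); np.savez('pics/w4.npz',im=im,i=i); cv2.imwrite('pics/w4.png',im[...,::-1])
H=hsv(im); h,sa,v=[H[...,k] for k in range(3)]
m=masks_of('wrist','amber_cell'); print([(k['score'],k['bbox']) for k in m])
am=big((h>3)&(h<25)&(sa>110)&(v>150)&(m[0]['region'] if m else True)); vv,uu=np.nonzero(am); print(uu.min(),uu.max(),vv.min(),vv.max(),am.sum(),rect(maskpts(i,am,.066)))
```

```text
12.5 [ 0.4692 -0.0024  0.2313] [180.     0.     5.56] [ 0.  -0.1  0.  -0.  -0.1  0.1] 0.059938346731359345
[(0.71, [310.0, 154.8, 20.0, 49.2])]
313 329 159 199 583 (array([468.9,  -1.8]), array([44.9, 17. ]), 5.6)
```

View pics/w4.png

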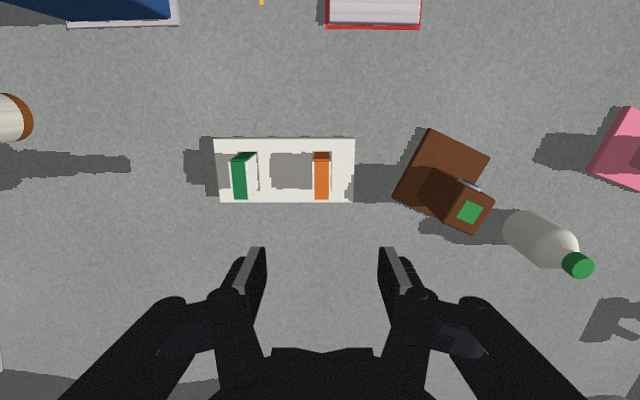

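Amber cell (orange top at (322,178)) is centred between the fingers and aligned with them. The green cell at (243,175) is well clear of the finger path. Descending and gripping.

Scaled: 20.3 cm / 60 = 0.3383, 19 cm / 60 = 0.3167.

Emit:
servo_tool(moves=[[6,[0,0,0.0333],0],[6,[0,0,0.0833],0],[6,[0,0,0.15],0],[6,[0,0,0.2167],0],[6,[0,0,0.275],0],[6,[0,0,0.3167],0],[6,[0,-0.0005,0.3383],0],[6,[0,-0.0008,0.3383],0]])

```text
time: 13.6
position: [0.4688, -0.0018, 0.0279]
eef_rot: [-180.0, 0.1, 5.5]
ft_force: [-0.3, -0.1, -0.4]
width: 0.0601
grasp_force: 0.0
```

Emit:
servo_tool(moves=[[5,[0,0,0],0],[4,[0,0,0],0],[3,[0,0,0],0],[2.4,[0,0,0],0],[1.5,[0,0,0],0],[1.5,[0,0,0],0],[1.5,[0,0,0],0],[1.5,[0,0,0],0]], grip_force=35)

```text
time: 14.6
position: [0.4693, -0.0019, 0.0286]
eef_rot: [180.0, -0.0, 5.5]
ft_force: [-0.6, 0.4, 5.6]
width: 0.0196
grasp_force: 34.3
```

Scaled: -14 cm / 60 = -0.2333, -5.5 cm / 60 = -0.0917.

Emit:
servo_tool(moves=[[1.5,[0,0,-0.0083],0],[1.5,[0,0,-0.025],0],[1.5,[0,0,-0.05],0],[1.5,[0,0,-0.0917],0],[1.5,[0,0,-0.1417],0],[1.5,[0,0,-0.1917],0],[1.5,[0,0,-0.225],0],[1.5,[0,0,-0.2333],0]])

```text
time: 15.6
position: [0.47, -0.0019, 0.1703]
eef_rot: [180.0, -0.2, 5.5]
ft_force: [-0.1, -0.1, -1.9]
width: 0.0194
grasp_force: 34.3
```

Scaled: 20.9 cm / 60 = 0.3483, 19 cm / 60 = 0.3167, -1.27 rad / 2 = -0.635.

Emit:
servo_tool(moves=[[1.5,[0.0167,-0.005,0],-0.04],[1.5,[0.0583,-0.0183,0],-0.125],[1.5,[0.1083,-0.035,0],-0.21],[1.5,[0.1633,-0.0517,0],-0.295],[1.5,[0.2167,-0.07,0],-0.38],[1.5,[0.27,-0.0867,0],-0.465],[1.5,[0.3167,-0.1017,0],-0.55],[1.5,[0.3483,-0.1117,0],-0.635]])

```text
time: 16.6
position: [0.6713, 0.0856, 0.1674]
eef_rot: [-179.9, 0.0, 78.7]
ft_force: [0.1, -0.1, -0.7]
width: 0.0198
grasp_force: 34.3
```

Scaled: -0.3 rad / 2 = -0.15.

Emit:
servo_tool(moves=[[1.5,[0,0,0],-0.075],[1.5,[0,0,0],-0.125],[1.5,[0,0,0],-0.15],[1.5,[0,0,0],-0.15],[1.5,[0,0,0],-0.15],[1.5,[0,0,0],-0.15],[1.5,[0,0,0],-0.15],[1.5,[0,0,0],-0.15]])

```text
time: 17.6
position: [0.6707, 0.085, 0.1683]
eef_rot: [180.0, -0.0, 95.5]
ft_force: [1.2, 0.5, -0.0]
width: 0.0192
grasp_force: 34.4
```

Run:
```python
from h import *
s=get_state(); print(s['time'],s['position'].round(4),s['eef_rot'].round(2),s['joint_velocities'].round(1),s['width'],s['grasp_force'])
i=camera_info('wrist'); im,_=snapshot('wrist'); np.savez('pics/w5.npz',im=im,i=i); cv2.imwrite('pics/w5.png',im[...,::-1])
for c in('wrist','top','scene'):
    if c!='wrist': im,_=snapshot(c); cv2.imwrite(f'pics/{c}5.png',im[...,::-1]); i=camera_info(c)
    print(c,[(k['score'],k['bbox']) for k in masks_of(c,'amber_cell')],[(k['score'],k['point'],(onplane(i,[k['point']],s['position'][2]+.0074)*1000).round(1)) for k in spot_point(c,'amber_mid')])
```

```text
17.6 [0.6707 0.085  0.1683] [180.    -0.    95.49] [ 0.1 -0.1 -0.1 -0.1 -0.   0. ] 0.019233035866298015 34.39338684082031
wrist [(0.56, [295.8, 210.2, 48.8, 131.6])] []
top [] []
scene [(0.56, [387.6, 152.9, 17.4, 23.2])] [(0.58, [396.4, 162.4], array([[667.5,  83.5]]))]
```

View pics/w5.png

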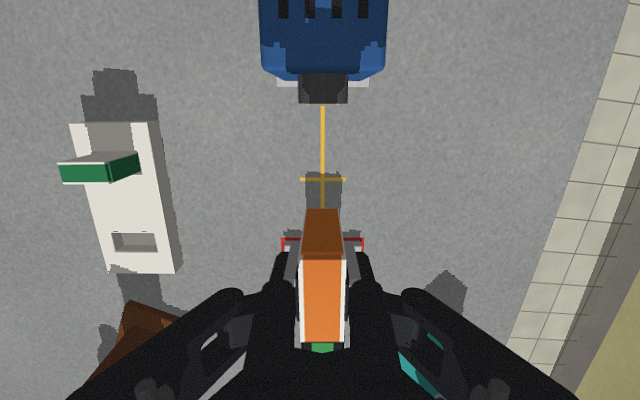

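The cell is held upright: top face (300–346, 258–342), front window down to row 208. The cross is ahead at (322,179), rack slot empty, green cell undisturbed. Checking its offset from the TCP.

Run:
```python
from h import *
z=np.load('pics/w5.npz',allow_pickle=True); im=z['im']; i=z['i'].item(); H=hsv(im); h,s,v=[H[...,k] for k in range(3)]
d=np.array([np.cos(np.radians(-84.6)),np.sin(np.radians(-84.6))]); n=np.array([-d[1],d[0]]); T=np.array([670.7,85.0])
loc=lambda p,zz:(lambda q:np.c_[q@d,q@n])(onplane(i,p,zz)*1000-T)
o=box((h>3)&(h<22)&(s>110),285,200,360,350); c=322
print([(r,v[r,c],h[r,c]) for r in list(range(203,213))+list(range(252,262))+list(range(334,350,2))])
zt=.1683+.0374
for r in (258,342): print(r,loc([(c,r)],zt).round(1))
print('front bottom 208',loc([(c,208)],zt-.06).round(1))
for r in (270,300,330):
    k=np.nonzero(o[r])[0]; print(r,k.min(),k.max(),loc([(k.min(),r),(k.max(),r)],zt).round(1).tolist())
y=box((h>15)&(h<35)&(s>110),290,105,355,208); vv,uu=np.nonzero(y); q=loc(np.c_[uu,vv],0); bar=(abs(vv-179)<5)&(abs(uu-322)>6); ln=(abs(vv-179)>6)
print('cross',q[bar].mean(0).round(2),'line',np.median(q[ln,1]).round(2),np.degrees(np.polyfit(q[ln,0],q[ln,1],1)[0]))
print('lens end', [(k['score'],(onplane(i,[k['point']],0)*1000).round(1)) for k in spot_point('wrist','light_path')])
```

```text
[(203, np.int64(136), np.int64(22)), (204, np.int64(139), np.int64(21)), (205, np.int64(137), np.int64(21)), (206, np.int64(140), np.int64(22)), (207, np.int64(141), np.int64(21)), (208, np.int64(125), np.int64(20)), (209, np.int64(104), np.int64(11)), (210, np.int64(107), np.int64(13)), (211, np.int64(106), np.int64(13)), (212, np.int64(103), np.int64(13)), (252, np.int64(118), np.int64(12)), (253, np.int64(122), np.int64(13)), (254, np.int64(122), np.int64(12)), (255, np.int64(112), np.int64(13)), (256, np.int64(105), np.int64(13)), (257, np.int64(103), np.int64(12)), (258, np.int64(101), np.int64(14)), (259, np.int64(135), np.int64(12)), (260, np.int64(189), np.int64(12)), (261, np.int64(212), np.int64(13)), (334, np.int64(219), np.int64(13)), (336, np.int64(218), np.int64(13)), (338, np.int64(218), np.int64(13)), (340, np.int64(225), np.int64(13)), (342, np.int64(82), np.int64(27)), (344, np.int64(155), np.int64(67)), (346, np.int64(153), np.int64(65)), (348, np.int64(152), np.int64(66))]
258 [[-21.1   0.2]]
342 [[22.8  0.3]]
front bottom 208 [[-20.3   0.1]]
270 303 340 [[-15.4, -7.7], [-15.4, 7.6]]
300 304 339 [[-0.5, -7.5], [-0.5, 7.5]]
330 305 339 [[15.8, -7.4], [15.8, 7.9]]
cross [-0.16  0.14] line 0.11 -0.21090310362084466
lens end [(0.75, array([[671.1,  87.4]]))]
```

Run:
```python
from h import *
i=camera_info('wrist'); im,d=snapshot('wrist'); Ti=np.linalg.inv(i['camera_from_world'])
def pt(cam,dd,u,v):
    o,r=ray(cam,[(u,v)]); return o+r[0]*dd[v,u]
T=np.array([670.7,85.0]); dv=np.array([np.cos(np.radians(-84.6)),np.sin(np.radians(-84.6))])
for v in (215,225,240,250,265,280,300,320,335,345): 
    p=pt(i,d,322,v)*1000; print(v,p.round(1),((p[:2]-T)@dv).round(1))
print('bench',pt(i,d,250,160)*1000)
c=camera_info('scene'); im,d=snapshot('scene'); cv2.imwrite('pics/s6.png',cv2.resize(im[120:230,340:460][...,::-1],None,fx=5,fy=5,interpolation=cv2.INTER_CUBIC))
M=c['camera_from_world']; K=np.array([[c['fx'],0,c['cx']],[0,c['fy'],c['cy']],[0,0,1]])
n=np.array([-dv[1],dv[0]]); 
for zz in(.1683+.0374,.1683-.0226):
  P=[np.r_[(T+.8*dv+a*23*dv+b*10*n)/1000,zz] for a in(-1,1) for b in(-1,1)]
  uv=cv2.projectPoints(np.array(P),cv2.Rodrigues(M[:3,:3])[0],M[:3,3],K,np.array(c['dist']))[0].reshape(-1,2); print('crop px',((uv-[340,120])*5+2).round(0).tolist())
```

```text
215 [668.8 106.2 159.5] -21.3
225 [668.9 106.1 172.9] -21.2
240 [668.9 106.2 190. ] -21.3
250 [668.8 106.3 199.5] -21.4
265 [669.2 102.8 205.7] -17.8
280 [670.   94.6 204.2] -9.6
300 [671.   84.6 204.5] 0.4
320 [672.   74.2 204.9] 10.9
335 [672.9  65.2 204.3] 20.0
345 [683.5 -44.1 102.3] 129.7
bench [5.91746656e+02 9.82498845e+01 3.83096523e-01]
crop px [[321.0, 155.0], [343.0, 180.0], [252.0, 188.0], [274.0, 214.0]]
crop px [[301.0, 222.0], [322.0, 246.0], [236.0, 254.0], [256.0, 279.0]]
```

View pics/s6.png

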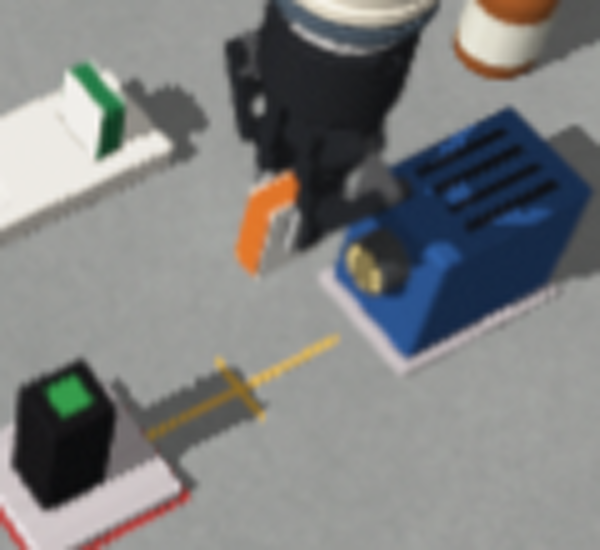

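Scene crop: the cell hangs upright with its bottom at (255,275), between the lens at (375,268) and the sensor head at (65,430). That matches the prediction. Lowering to beam height.

Scaled: 10 cm / 60 = 0.1667, 9.8 cm / 60 = 0.1633, 0.002 rad / 2 = 0.001.

Emit:
servo_tool(moves=[[1.5,[0.0017,0,0.0117],0.001],[1.5,[0.0017,0,0.0367],0.001],[1.5,[0.0017,0,0.0667],0.001],[1.5,[0.0017,0,0.0967],0.001],[1.5,[0.0017,0,0.1267],0.001],[1.5,[0.0017,0,0.15],0.001],[1.5,[0.0017,0,0.1633],0.001],[1.5,[0.0017,0,0.1667],0.001]])

```text
time: 19.2
position: [0.6705, 0.086, 0.0678]
eef_rot: [-180.0, 0.0, 95.4]
ft_force: [0.2, -0.6, -1.2]
width: 0.0198
grasp_force: 34.4
```

Emit:
servo_tool(moves=[[1.5,[0,0,0],0],[1.5,[0,0,0],0],[1.5,[0,0,0],0],[1.5,[0,0,0],0],[1.5,[0,0,0],0],[1.5,[0,0,0],0],[1.5,[0,0,0],0],[1.5,[0,0,0],0]])

```text
time: 20.2
position: [0.6706, 0.086, 0.0682]
eef_rot: [-180.0, -0.0, 95.4]
ft_force: [-0.6, -0.7, -0.7]
width: 0.0196
grasp_force: 34.4
```

Run:
```python
from h import *
s=get_state(); print(s['time'],s['position'].round(4),s['eef_rot'].round(2),abs(s['joint_velocities']).max(),s['width'],s['grasp_force'],s['ft_force'])
d=np.array([np.cos(np.radians(-84.7)),np.sin(np.radians(-84.7))])
print('cell est',s['position'][:2]*1000+1.0*d)
im,_=snapshot('scene'); c=camera_info('scene')
H=hsv(im); g=box((H[...,0]>40)&(H[...,0]<85)&(H[...,1]>90),340,130,380,155); print(g.sum())
cv2.imwrite('pics/s7.png',cv2.resize(im[120:250,310:460][...,::-1],None,fx=5,fy=4.6,interpolation=cv2.INTER_CUBIC))
```

```text
20.2 [0.6706 0.086  0.0682] [-179.99   -0.     95.38] 0.13929174317275675 0.019591994867084947 34.3986439704895 [-0.5698037  -0.71287574 -0.70606858]
cell est [670.67651741  85.03049961]
62
```

View pics/s7.png

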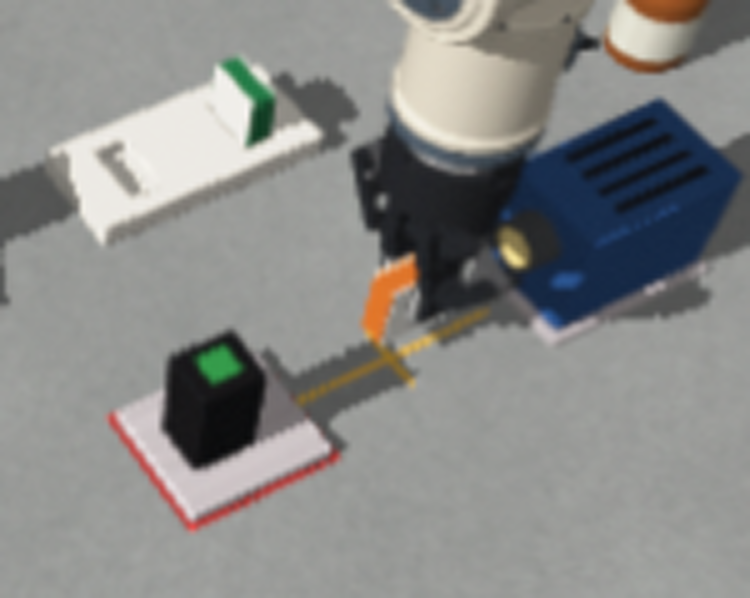

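The cell (370–415, 255–340) hangs above the cross between the lens and the sensor, clear of both. The sensor sits inside the red outline, and the green cell and rack are undisturbed. Handing in.

```bash
python3 -c "
from cell import *
print(close_job())"
```

```text
the job is handed in; nothing more can be done
None
```

I handed in the job at about 20 s of the 51 s allowed; no verdict came back. By my measurements the sensor is released on the red outline to about 0.5 mm and 0.6°, and the amber cell is held upright by its frosted sides within about 1 mm of the beam point, with the green cell and bottles left alone.

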